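Lever the splash guard open and hold the chopper's dial on its third setting

TASK

The food chopper's dial is shut under a small snap-shut splash guard: pick up the spreading knife, put its blade under the lip at the guard's front and lever it up with the knife, not with the fingers, so that the guard springs open. Lay the knife flat on the bare worktop, then turn the dial clockwise past the first two click settings to the third and keep holding it there against its spring: the program finishes while still holding the dial. Do not drop the knife, and leave the garlic, the lemon, the tea light, the tin and the matchbox where they are.

Things in the scene. Friction and masses are not known exactly. Their poses are not given: they have to be found in the camera images.
- chopper: white food chopper standing fixed on the worktop, 245 mm (y) by 130 mm (x); origin on the worktop under its middle. Its +x axis points to its back, +y to the low round bowl with lid (bowl centre at y = +66 mm, 61 mm in radius, top at 125 mm). The flat control deck with the dial, at its -y end, is 70 mm high; in front of the deck a ledge at height 59 mm runs out to x = -66 mm (front face), the step up from ledge to deck is at x = -46 mm
- lip (a point): front edge of the guard's lip, middle of its underside (x = -60 mm, y = -70 mm, height 72 mm on the shut chopper; axes as the chopper's while shut). The lip is 34 mm wide along y, 3 mm thick and sticks out 17 mm to the front from the guard; below it is a 13 mm high gap down to the ledge. Blade in the gap: the tip may go 10 mm in behind the lip's front edge (the step is 14 mm behind it)
- guard: grey splash guard, an upturned shallow box 83 x 72 x 31 mm on the deck over the dial, with the lip at its front. Origin on its hinge line at the back of the deck (x = +42 mm, y = -70 mm, height 70 mm in the chopper's frame)
- guard_hinge (a joint): opening of the guard about its rear hinge: 0 to 0.01 shut, grows as its front goes up. A catch holds it with about 2 N at the lip; once the lip is some 6 mm up (0.07 rad) the guard springs over to the back by itself, to about 3.0 (fully open, lying behind the deck, nowhere higher than 15 mm above the deck)
- dial_turn (a joint): dial angle in rad, 0 off, growing clockwise as seen from above, hard stop at 1.30. Clicks at about 0.22, 0.62 and 1.02 lead to settings 1 (0.42), 2 (0.82) and 3 (1.22). A spring turns it all the way back to 0 from anywhere when let go; turning takes up to 0.12 N m
- dial_grip (a point): centre of the dial's black grip bar, on the dial's upright axis (x = 0, y = -70 mm, height 84.5 mm in the chopper's frame). At dial angle 0 its x axis lies along the chopper's x; it turns with the dial
- dial: the dial: a disc of 29 mm radius on the deck with a black grip bar on it. Bar 52 mm long (its x), 12 mm thick (its y), 20 mm high, from 74.5 to 94.5 mm above the worktop; origin on the deck on the dial's axis. White line on the bar at the end that points to the front at 0
- knife: small spreading knife, 160 mm long, 60 g, lying on the worktop: wooden handle 90 x 16 x 12 mm to -x, flat steel blade 70 mm long, 18 mm wide, 2.5 mm thick with round tip to +x. Origin under the joint of handle and blade, at the handle's underside; blade in the middle of the handle's thickness (6 mm up)
- knife_grip (a point): place to grip the knife: in the handle's middle (6 mm above its underside), 15 mm behind the joint of handle and blade, 85 mm behind the blade's tip; x along the knife to its tip, handle 16 mm wide along y
- garlic: garlic bulb, 55 mm, bystander
- lemon: lemon, 78 x 55 x 56 mm, bystander
- tea_light: tea light, 38 mm wide, 15 mm high, bystander
- tin_small: small food tin, 58 mm wide, 72 mm high, bystander
- match_box: matchbox, 36 x 53 x 16 mm, bystander

How it is judged:
By the outcome, as a careful person would: the job done as asked, in the order asked, and still so for the second after the job is handed in, while the arm keeps its last pose, push and grip.
It also fails if it takes over 70 s, if anything falls off the work surface, if the arm or the gripper's body presses on something with over 40 N, if the wrist force passes 120 N, or if a joint passes its speed limit or range.

ROBOT

A 6-joint arm with a two-finger parallel gripper is mounted at the origin on a cart in front of the work surface, level with it; the furniture and walls round the work are solid. World frame = base frame: x ahead of the robot, y to its left, z up, the work surface at z = 0. Lengths are in m, angles in degrees, forces in N, time in s.
With the tool pointing down it reaches from about 0.35 to 0.875 m from the base axis. Payload 4.2 kg.
Tool frame: the origin (TCP) lies on the centre line of the jaws, within the pads' length; the fingertips stand tip_reach ahead of it and the grasp point (between the pads) is the TCP (tip_reach is the distance from the TCP to the fingertips, in m); z points along the fingers, y is the line along which they close (so a half turn about z gives the same grasp; the last joint's range is limited). The gripper opens to 87 mm and grips with 3 to 60 N. Pads are 19 mm wide; open, the fingers measure 117 mm over their backs; the gripper's body (75 mm by 190 mm) begins 51 mm behind the grasp point.
Start: joints at [86.322, 22.042, 0.453, 0, -68.411, -14.817], TCP at [0.198, 0.593, 0.242] pointing down, gripper open.
Joint ranges: [-179.83, 179.83], [-69.29, 118.12], [-61.27, 80.66], [-181.25, 117.63], [-171.15, -9.14], [-177.46, 177.46]. Speed limits (degrees/s): [159.86, 159.86, 180, 180, 180, 180].

INTERFACE

Orientations are given as a 3x3 rotation matrix whose columns are the frame's x, y, z axes.
In Python, from station import sense, capture, finish_job, tip_reach gives the robot as it stands.
- The arm moves only by the tool arm_command, never from a script. Its argument "deltas" is a list of rows, each a list of 7 numbers: the turn, a rotation vector about the tool's x, y, z in rad, then the shift along the tool's x, y, z in cm, then the closure, from -1 (fully open) to 1 (shut), so that 0 is half open. In form: [[rx, ry, rz, dx, dy, dz, hand], ...]. A call has 1 to 8 rows; each row is the pose to reach, as a shift and turn from the pose commanded when the call began, along the tool's axes at that moment; what a row does not reach only later rows make up. A row lasts 1/12 s, in which the tool goes at most 41.7 mm and 7.16 degrees, less where a joint would pass 70% of its speed; a pose out of reach is approached as far as the arm can. A call with a gripper value outside its range is refused whole. The fingers move at their own pace and stop on an object; the grip force is fixed at half the most. Time passes only in rows, so rows that repeat a pose let the fingers close. It gives the time, the measured TCP pose, the force, the opening and the grip force at its end, in the units of the state.
- sense(): the state, without advancing time (a new reading comes with each control period).
- capture(name): name is "scene" or "top" or "wrist"; returns a dict with "pixels" (400x640x3 uint8, blue, green, red), "fovy" (degrees; the focal length in pixels is half the picture's height over the tangent of half this angle, whatever the lens; pixels are square), "cx", "cy" (the principal point, pixels), "k1" (the pictures are not rectified: a ray, as slopes to the right and down, at radius r is drawn at 1 + k1 r^2 times it, then the intrinsics apply), "rvec" (rotation vector, rad) and "tvec" (3), from world to camera coordinates, as OpenCV has them. Camera axes: x right, y down, z forward; pixel columns grow to the right and rows downward; lengths in m; the calibration is good to about 2 mm. A picture is of the moment at which its call begins. There is no depth.
- finish_job(): hands the job in; it is judged then, once.
The state is a dict: "time_s": time; "joints": joint angles; "joint_velocities": joint speeds; "effort": joint torques, N m; "tcp_pos": TCP position; "ee_rot": TCP orientation; "wrist_force": force on the tool from outside, world axes, zero at the start; "moment": the same for the moment, N m; "gripper_width": opening from 0.0 (shut) to 1.0 (fully open); "gripper_force": force on a finger pad.
Only numpy, scipy, OpenCV 4.12 (cv2) and the standard library are available. Lean on these libraries where they do the work, as an engineer would, in place of code of your own. Each camera call takes 0.05 s, during which the arm holds its last target. There are 200 camera calls.

## Working session

There is one attempt and no reset: what is moved stays moved. The work goes in short steps, Python scripts to look and compute and a tool call to move; the robot and the scene stay as the last step left them, time stands still between calls to the robot, and variables do not carry over. Pictures are saved under pics/ and viewed, at most 10 in all, crops included, and the job is handed in when it is done.

Besides the shell and the picture viewer there is one more tool, called after ">>>" as name(argument=value, ...) on one line, values as JSON. arm_command: Moves the arm, as the interface text tells. Its arguments: {"type":"object","properties":{"deltas":{"type":"array"}},"required":["deltas"]}

```bash
mkdir -p pics
cat > h.py <<'E'
import numpy as np, cv2
from station import sense, capture, tip_reach
def snap(n,f):
    c=capture(n); cv2.imwrite(f'pics/{f}.png',c['pixels']); 
    np.save(f'pics/{f}.npy',{k:v for k,v in c.items() if k!='pixels'},allow_pickle=True); return c
def load(f): return np.load(f'pics/{f}.npy',allow_pickle=True).item()
def ray(c,u,v):
    f=200/np.tan(np.radians(c['fovy'])/2)
    d=np.array([(u-c['cx'])/f,(v-c['cy'])/f]); s=d.copy()
    for _ in range(30): s=d/(1+c['k1']*(s@s))
    R=cv2.Rodrigues(np.array(c['rvec'],float))[0]; t=np.array(c['tvec'],float).ravel()
    r=R.T@np.array([*s,1]); return -R.T@t, r/np.linalg.norm(r)
def atz(c,u,v,z):
    o,r=ray(c,u,v); return o+r*(z-o[2])/r[2]
def tri(*cs):
    A=0;b=0;P=[]
    for c,u,v in cs:
        o,r=ray(c,u,v); M=np.eye(3)-np.outer(r,r); A=A+M; b=b+M@o; P.append((o,M))
    x=np.linalg.solve(A,b); return x,[np.linalg.norm(M@(x-o))*1000 for o,M in P]
def proj(c,p):
    f=200/np.tan(np.radians(c['fovy'])/2)
    R=cv2.Rodrigues(np.array(c['rvec'],float))[0]; q=R@np.array(p)+np.array(c['tvec'],float).ravel()
    s=q[:2]/q[2]; s=s*(1+c['k1']*(s@s)); return s*f+[c['cx'],c['cy']]
E
python3 - <<'E'
from h import *
np.set_printoptions(precision=4,suppress=True)
for n in ['scene','top','wrist']:
    c=snap(n,n+'0'); print(n,c['fovy'],c['cx'],c['cy'],c['k1'],ray(c,c['cx'],c['cy']))
a=[cv2.imread(f'pics/{n}0.png') for n in ['scene','top']]
print(tip_reach,sense())
E
```

```text
scene 47.50167335375127 317.165239383941 197.15976453802506 -0.09870327980638523 (array([0.4218, 0.8956, 1.4893]), array([ 0.0975, -0.5317, -0.8413]))
top 43.3972924662332 319.0364986280014 202.5570238053226 0.04172348035550785 (array([0.0093, 0.0388, 1.5007]), array([ 0.3578, -0.0264, -0.9334]))
wrist 69.47825130517245 323.35190019949124 198.46388693587383 -0.0432421375406005 (array([0.2662, 0.5709, 0.383 ]), array([-0.2463,  0.0806, -0.9658]))
0.019 {'time_s': 0.15, 'joints': array([ 86.3229,  22.0807,   0.3992,  -0.0201, -68.4094, -14.8181]), 'joint_velocities': array([-0.048 , -0.108 ,  0.12  ,  0.1328, -0.0395,  0.0353]), 'effort': array([  0.0002, -39.1052,  18.7587,   4.2224,   0.0124,  -0.0001]), 'tcp_pos': array([0.1981, 0.5923, 0.2407]), 'ee_rot': array([[ 0.9483, -0.3173, -0.0004],
       [-0.3173, -0.9483, -0.0016],
       [ 0.0001,  0.0016, -1.    ]]), 'wrist_force': array([ 0.1631, -0.1864, -0.0849]), 'moment': array([0.0132, 0.0427, 0.0192]), 'gripper_force': 0.0, 'gripper_width': 1.0024068572588676}
```

View pics/top0.png

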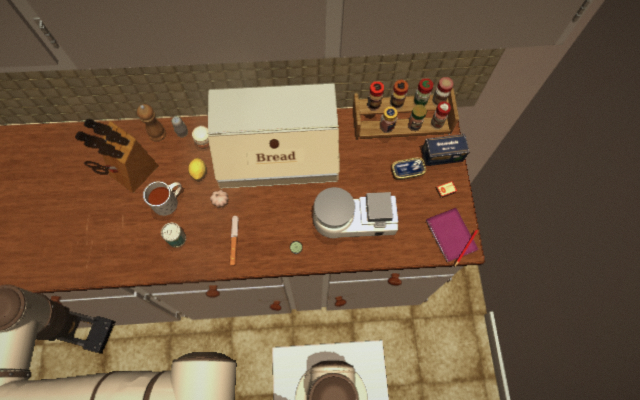

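View pics/scene0.png

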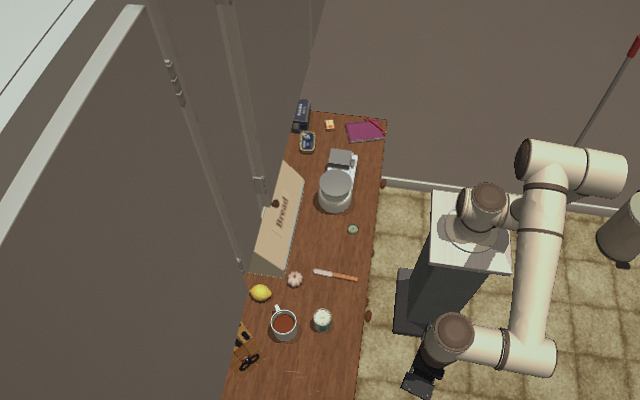

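The top view shows the knife at about (234,240), tip up at (236,217), and the chopper with its guard at about (380,207). The scene view shows the knife at (335,275) and the guard at (341,158).

Run:
```python
from h import *
np.set_printoptions(precision=4,suppress=True)
t=cv2.imread('pics/top0.png');s=cv2.imread('pics/scene0.png')
a=cv2.resize(t[185:270,215:415],None,fx=4,fy=4,interpolation=cv2.INTER_CUBIC)
b=cv2.resize(s[140:200,300:400],None,fx=4,fy=4,interpolation=cv2.INTER_CUBIC)
d=cv2.resize(s[240:300,300:400],None,fx=4,fy=4,interpolation=cv2.INTER_CUBIC)
cv2.imwrite('pics/m1.png',np.vstack([a,np.hstack([b,d])]))
c=load('top0')
for p in [(236,217),(233,264),(220,199),(296,247),(173,235),(197,169),(446,189)]: print(p,atz(c,*p,0.0))
for p in [(369,194),(391,194),(369,220),(391,220)]: print(p,atz(c,*p,0.1))
```

```text
(236, 217) [0.5526 0.2612 0.    ]
(233, 264) [0.4012 0.2711 0.    ]
(220, 199) [0.6171 0.3118 0.    ]
(296, 247) [0.4423 0.077  0.    ]
(173, 235) [0.5059 0.4562 0.    ]
(197, 169) [0.7275 0.387  0.    ]
(446, 189) [ 0.6051 -0.4156  0.    ]
(369, 194) [ 0.5641 -0.1525  0.1   ]
(391, 194) [ 0.5599 -0.2184  0.1   ]
(369, 220) [ 0.4819 -0.1442  0.1   ]
(391, 220) [ 0.4778 -0.2088  0.1   ]
```

View pics/m1.png

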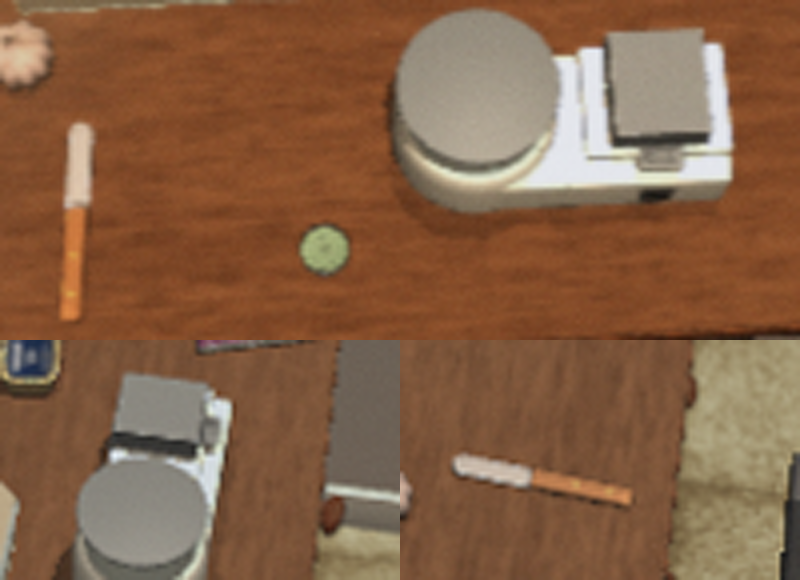

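Run:
```python
from h import *
np.set_printoptions(precision=4,suppress=True)
T=load('top0');S=load('scene0')
def t(x,y): return (T,215+(x+.5)/4-.5,185+(y+.5)/4-.5)
def sb(x,y): return (S,300+(x+.5)/4-.5,240-100+(y-340+.5)/4-.5)
def sd(x,y): return (S,300+(x-400+.5)/4-.5,240+(y-340+.5)/4-.5)
for n,a,b in [('joint',t(77,206),sd(531,477)),('tip',t(82,124),sd(455,463)),('end',t(70,320),sd(631,497)),
 ('lipfront',t(661,169),sb(219,432)),('b+y',t(607,32),sb(112,433)),('b-y',t(703,32),sb(122,375)),('f-y',t(709,133),sb(209,386)),('f+y',t(611,133),sb(198,445)),('lid',t(479,90),sb(142,512))]: print(n,*tri(a,b))
```

```text
joint [0.4874 0.2666 0.0091] [np.float64(0.4171067624266251), np.float64(0.4171067624265694)]
tip [0.5556 0.2629 0.006 ] [np.float64(0.3514660556827263), np.float64(0.3514660556827577)]
end [0.398  0.2718 0.0097] [np.float64(1.1827633997843345), np.float64(1.1827633997842417)]
lipfront [ 0.4682 -0.1783  0.0745] [np.float64(1.4137202109158393), np.float64(1.413720210915851)]
b+y [ 0.5701 -0.1454  0.0963] [np.float64(0.47685345279148333), np.float64(0.4768534527913429)]
b-y [ 0.5698 -0.2196  0.0911] [np.float64(1.8908813262441408), np.float64(1.8908813262441144)]
f-y [ 0.4843 -0.2122  0.1015] [np.float64(0.6762876022996752), np.float64(0.6762876022997572)]
f+y [ 0.4869 -0.1393  0.1034] [np.float64(0.7712142838468835), np.float64(0.7712142838466306)]
lid [ 0.5251 -0.0453  0.1144] [np.float64(1.704248982418178), np.float64(1.7042489824180962)]
```

```bash
cat >> h.py <<'E'
from scipy.spatial.transform import Rotation as Ro
def plan(pos,yaw,pitch=0):
    """tool down, tool x at yaw (deg); pitch>0 raises tool x"""
    s=sense(); R0=np.array(s['ee_rot'])
    y=np.radians(yaw); R=np.array([[np.cos(y),np.sin(y),0],[np.sin(y),-np.cos(y),0],[0,0,-1]])
    R=R@Ro.from_euler('y',pitch,degrees=True).as_matrix() 
    rv=Ro.from_matrix(R0.T@R).as_rotvec(); d=R0.T@(np.array(pos)-s['tcp_pos'])*100
    print(np.round(rv,4),np.round(d,2),'rows',max(np.linalg.norm(d)/4.17,np.degrees(np.linalg.norm(rv))/7.16), 'F',np.round(s['wrist_force'],1),'q',np.round(s['joints'],0),'t',s['time_s'],'gw',round(s['gripper_width'],3),'tcp',np.round(s['tcp_pos'],4))
E
python3 -c "
from h import *
plan((.44,.267,.20),-3.2)"
```

```text
[ 1.600e-03  1.000e-04 -2.671e-01] [33.26 23.17  4.11] rows 9.771241617547762 F [ 0.2 -0.2 -0.1] q [ 86.  22.   0.  -0. -68. -15.] t 0.15 gw 1.002 tcp [0.1981 0.5923 0.2407]
```

>>> arm_command(deltas=[[0,0,-0.05,4,2.8,0,-1],[0,0,-0.1,8,5.6,0.5,-1],[0,0,-0.15,12,8.4,1,-1],[0,0,-0.2,16,11.2,1.5,-1],[0,0,-0.25,20,14,2,-1],[0,0,-0.267,24,16.8,2.7,-1],[0,0,-0.267,28,19.6,3.4,-1],[0,0,-0.267,30,21,4,-1]])

```text
time_s: 0.82
tcp_pos: [0.3961, 0.3247, 0.2076]
ee_rot: [[0.998, -0.055, 0.0], [-0.055, -0.998, 0.001], [0.0, -0.001, -1.0]]
wrist_force: [1.3, 0.5, -0.2]
gripper_width: 1.001
gripper_force: 0.0
```

```bash
python3 -c "
from h import *
plan((.44,.267,.20),-3.2)"
```

```text
[-0.0006 -0.0004  0.0007] [4.7  5.52 0.76] rows 1.7492062056689006 F [ 1.3  0.5 -0.2] q [ 58.  13. -18.   0. -59.  29.] t 0.8167 gw 1.001 tcp [0.3961 0.3247 0.2076]
```

>>> arm_command(deltas=[[0,0,0,1.6,1.1,0,-1],[0,0,0,3.2,2.2,0,-1],[0,0,0,3.2,2.2,0,-1],[0,0,0,3.2,2.2,0,-1],[0,0,0,3.2,2.2,0,-1]])

```text
time_s: 1.23
tcp_pos: [0.4257, 0.3029, 0.2073]
ee_rot: [[0.998, -0.056, -0.0], [-0.056, -0.998, -0.0], [-0.0, 0.0, -1.0]]
wrist_force: [0.1, 0.5, -0.8]
gripper_width: 1.0
gripper_force: 0.0
```

```bash
python3 -c "
from h import *
plan((.4724,.2674,.025),-3.2)
c=snap('wrist','w1')
for p in [(.4874,.2666,.006),(.5556,.2629,.006),(.398,.2718,.006)]: print(proj(c,p))
"
```

```text
[ 0.0002  0.0004 -0.    ] [ 4.87  3.28 18.23] rows 4.592814906066622 F [ 0.1  0.5 -0.8] q [ 53.  14. -17.  -0. -59.  34.] t 1.2333 gw 1.0 tcp [0.4257 0.3029 0.2073]
[352.42750884 128.35152007]
[353.80288143  65.38843992]
[350.37560394 202.51952366]
```

View pics/w1.png

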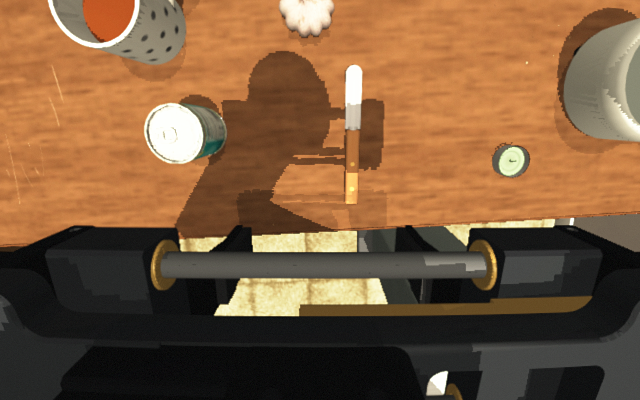

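The wrist picture shows the knife's joint at (352,130), tip at (354,65), and handle end at (351,203). My estimates project to within about 1.6 px of these.

>>> arm_command(deltas=[[0,0,0,2,1.4,3,-1],[0,0,0,4,2.7,6,-1],[0,0,0,4.9,3.3,9,-1],[0,0,0,4.9,3.3,12,-1],[0,0,0,4.9,3.3,14,-1],[0,0,0,4.9,3.3,14,-1],[0,0,0,4.9,3.3,14,-1],[0,0,0,4.9,3.3,14,-1]])

```text
time_s: 1.95
tcp_pos: [0.4737, 0.2685, 0.0689]
ee_rot: [[0.999, -0.054, 0.002], [-0.054, -0.999, 0.002], [0.002, -0.002, -1.0]]
wrist_force: [0.5, 0.4, 0.1]
gripper_width: 0.998
gripper_force: 0.0
```

```bash
python3 -c "
from h import *
plan((.4724,.2674,.0215),-3.2)"
```

```text
[-0.0016 -0.0021  0.002 ] [-0.13  0.13  4.74] rows 1.1378721070834035 F [0.5 0.4 0.1] q [ 47.  25. -23.   0. -41.  40.] t 1.95 gw 0.998 tcp [0.4737 0.2685 0.0689]
```

>>> arm_command(deltas=[[0,0,0,-0.1,0.1,2,-1],[0,0,0,-0.1,0.1,3.6,-1],[0,0,0,-0.1,0.1,4.6,-1],[0,0,0,-0.1,0.1,4.7,-1],[0,0,0,-0.1,0.1,4.7,-1],[0,0,0,-0.1,0.1,4.7,-1]])

```text
time_s: 2.45
tcp_pos: [0.4728, 0.267, 0.0218]
ee_rot: [[0.998, -0.055, 0.002], [-0.055, -0.998, 0.002], [0.002, -0.002, -1.0]]
wrist_force: [0.3, 0.1, -0.6]
gripper_width: 1.001
gripper_force: 0.0
```

```bash
python3 -c "
from h import *
plan((.4724,.2674,.0215),-3.2)"
```

```text
[-0.0017 -0.0019  0.0008] [-0.04 -0.04  0.03] rows 0.021394713031456937 F [ 0.3  0.1 -0.6] q [ 47.  29. -26.   0. -35.  40.] t 2.45 gw 1.001 tcp [0.4728 0.267  0.0218]
```

Close.

>>> arm_command(deltas=[[0,0,0,0,0,0,0.2],[0,0,0,0,0,0,0.4],[0,0,0,0,0,0,0.6],[0,0,0,0,0,0,1],[0,0,0,0,0,0,1],[0,0,0,0,0,0,1],[0,0,0,0,0,0,1],[0,0,0,0,0,0,1]])

```text
time_s: 3.12
tcp_pos: [0.4721, 0.2661, 0.0205]
ee_rot: [[0.998, -0.056, -0.0], [-0.056, -0.998, -0.0], [-0.0, 0.0, -1.0]]
wrist_force: [0.1, 0.7, -0.3]
gripper_width: 0.476
gripper_force: 0.0
```

>>> arm_command(deltas=[[0,0,0,0,0,0,1],[0,0,0,0,0,0,1],[0,0,0,0,0,0,1],[0,0,0,0,0,0,1],[0,0,0,0,0,0,1],[0,0,0,0,0,0,1]])

```text
time_s: 3.62
tcp_pos: [0.4721, 0.2661, 0.0205]
ee_rot: [[0.998, -0.056, 0.0], [-0.056, -0.998, 0.0], [0.0, -0.0, -1.0]]
wrist_force: [0.7, 0.7, 0.5]
gripper_width: 0.181
gripper_force: 30.0
```

>>> arm_command(deltas=[[0,0,0,0,0,-1,1],[0,0,0,0,0,-3,1],[0,0,0,0,0,-5.5,1],[0,0,0,-1,0,-8,1],[0,0,0,-3,0,-11,1],[0,0,0,-5,0,-14,1],[0,0,0,-7,0,-16,1],[0,0,0,-8,0,-17,1]])

```text
time_s: 4.28
tcp_pos: [0.3914, 0.2711, 0.1941]
ee_rot: [[0.998, -0.055, 0.003], [-0.055, -0.998, 0.004], [0.003, -0.004, -1.0]]
wrist_force: [0.3, 0.1, -1.0]
gripper_width: 0.177
gripper_force: 30.0
```

```bash
python3 -c "
from h import *
plan((.39,-.178,.19),-3.2)
print(sense()['gripper_force'],sense()['moment'])
"
```

```text
[-0.0045 -0.0031  0.0011] [ 2.32 44.85  0.22] rows 10.769145477935549 F [ 0.3  0.1 -1. ] q [ 54.  10. -24.   0. -56.  33.] t 4.2833 gw 0.177 tcp [0.3914 0.2711 0.1941]
29.993754029273987 [-0.04926574 -0.04747761  0.03614   ]
```

>>> arm_command(deltas=[[0,0,0,0.1,3,0,1],[0,0,0,0.3,7,0,1],[0,0,0,0.5,11,0,1],[0,0,0,0.7,15,0,1],[0,0,0,0.9,19,0,1],[0,0,0,1.2,23,0,1],[0,0,0,1.4,27,0,1],[0,0,0,1.5,29,0,1]])

```text
time_s: 4.95
tcp_pos: [0.3895, -0.0229, 0.1903]
ee_rot: [[0.998, -0.058, -0.002], [-0.058, -0.998, -0.0], [-0.001, 0.001, -1.0]]
wrist_force: [0.5, 0.0, -0.5]
gripper_width: 0.175
gripper_force: 30.0
```

```bash
python3 -c "
from h import *
plan((.37,-.178,.21),-3.2)
"
```

```text
[ 0.0005  0.0015 -0.0025] [-1.05 15.6  -1.96] rows 3.7779474079605095 F [ 0.5  0.  -0.5] q [ 21.   2. -34.  -0. -54.  66.] t 4.95 gw 0.175 tcp [ 0.3895 -0.0229  0.1903]
```

>>> arm_command(deltas=[[0,0,0,-0.2,4,-0.5,1],[0,0,0,-0.5,8,-1,1],[0,0,0,-0.8,12,-1.5,1],[0,0,0,-1,15,-2,1],[0,0,0,-1,15.6,-2,1],[0,0,0,-1,15.6,-2,1],[0,0,0,-1,15.6,-2,1],[0,0,0,-1,15.6,-2,1]])

```text
time_s: 5.62
tcp_pos: [0.3721, -0.1742, 0.2101]
ee_rot: [[0.998, -0.055, -0.001], [-0.055, -0.998, 0.0], [-0.001, -0.0, -1.0]]
wrist_force: [-0.0, -0.7, -0.4]
gripper_width: 0.183
gripper_force: 30.0
```

```bash
python3 -c "
from h import *
plan((.37,-.178,.21),-3.2)
c=snap('wrist','w2');snap('top','t2');snap('scene','s2')
cv2.imwrite('pics/w2b.png',cv2.resize(c['pixels'][:270],None,fx=1.25,fy=1.25))
"
```

```text
[-0.0003  0.0009  0.001 ] [-0.19  0.39  0.01] rows 0.10322305965609523 F [-0.  -0.7 -0.4] q [ -2.   2. -30.  -0. -57.  89.] t 5.6167 gw 0.183 tcp [ 0.3721 -0.1742  0.2101]
```

View pics/w2b.png

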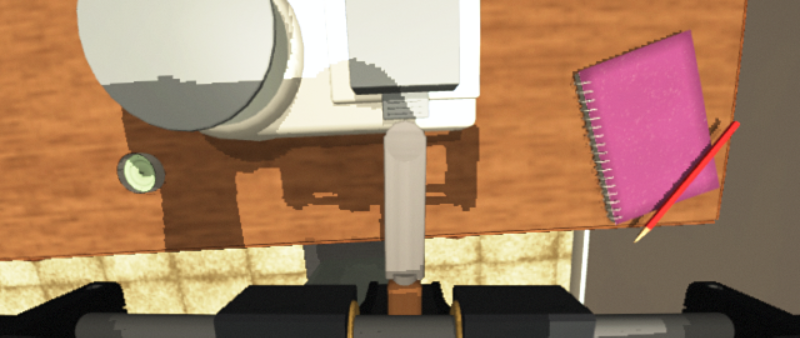

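The wrist view shows the tip of the held blade at about (405,122) in the enlarged picture, with the lip just beyond it at x 381–428, y about 118.

```bash
python3 -c "
from h import *
a=cv2.imread('pics/w2.png')[60:180,240:400]
cv2.imwrite('pics/w2c.png',cv2.resize(a,None,fx=5,fy=5,interpolation=cv2.INTER_CUBIC))
"
```

```text
(no output)
```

View pics/w2c.png

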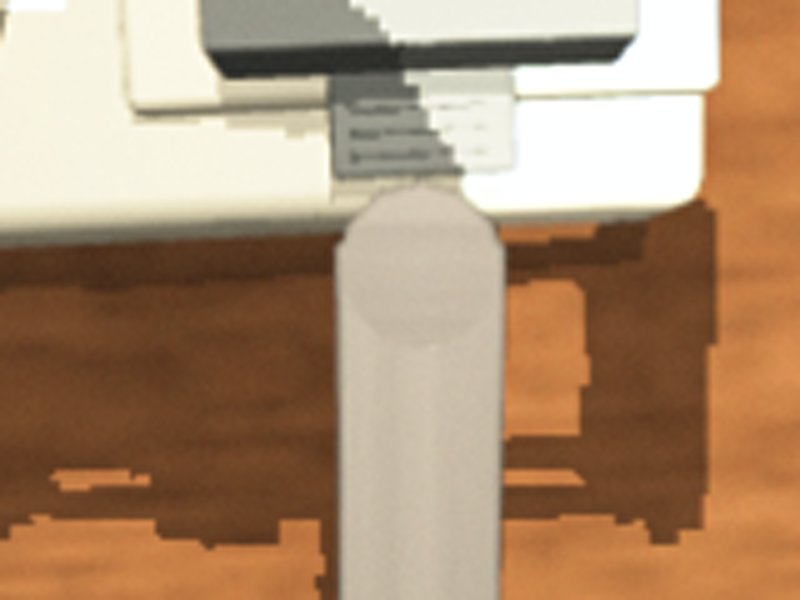

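The crop shows the lip's front corners at (333,180) and (514,168), the deck step from (133,110) to (718,88), and the blade tip at (420,183).

```bash
python3 -c "
from h import *
np.set_printoptions(precision=4,suppress=True)
c=load('w2')
p=lambda x,y:(240+(x+.5)/5-.5,60+(y+.5)/5-.5)
def ln(n,a,b,z):
    A=atz(c,*p(*a),z);B=atz(c,*p(*b),z);d=A-B
    print(n,A,B,(A+B)/2,'len',np.linalg.norm(d),'yaw',np.degrees(np.arctan2(-d[0],d[1])))
ln('lip',(333,179),(514,168),.0735)
ln('lipmark',(333,179),(514,168),.075)
ln('guardtop',(203,42),(636,36),.101)
ln('step',(133,110),(718,88),.070)
ln('blade',(420,183),(420,183),.196)
ln('bladew',(338,300),(502,300),.197)
for A,B in [((333,179),(661,169)),((514,168),(681,169))]: pass
T=load('top0')
m=((333+514)/2,173.5)
print(tri((c,*p(*m)),(T,215+661.5/4-.5,185+169.5/4-.5)))
"
```

```text
lip [ 0.4675 -0.1627  0.0735] [ 0.4677 -0.1959  0.0735] [ 0.4676 -0.1793  0.0735] len 0.03328876280918487 yaw 0.23173122600556925
lipmark [ 0.4674 -0.1627  0.075 ] [ 0.4675 -0.1958  0.075 ] [ 0.4675 -0.1793  0.075 ] len 0.033109818362566365 yaw 0.23173122600560364
guardtop [ 0.4877 -0.1444  0.101 ] [ 0.4848 -0.2147  0.101 ] [ 0.4862 -0.1796  0.101 ] len 0.07032951344501158 yaw -2.349518159950803
step [ 0.4821 -0.1264  0.07  ] [ 0.4801 -0.2342  0.07  ] [ 0.4811 -0.1803  0.07  ] len 0.10779304536910175 yaw -1.0490241007581291
blade [ 0.4562 -0.178   0.196 ] [ 0.4562 -0.178   0.196 ] [ 0.4562 -0.178   0.196 ] len 0.0 yaw -0.0
bladew [ 0.445  -0.1689  0.197 ] [ 0.4441 -0.1859  0.197 ] [ 0.4445 -0.1774  0.197 ] len 0.017116935445605552 yaw -3.0894608761672537
(array([ 0.4682, -0.1789,  0.0693]), [np.float64(0.5123464026063452), np.float64(0.5123464026064226)])
```

>>> arm_command(deltas=[[0,0,0,-0.5,0,3,1],[0,0,0,-0.5,0,6,1],[0,0,0,-0.5,0,9,1],[0,0,0,-0.5,0,11.5,1],[0,0,0,-0.5,0,13,1],[0,0,0,-0.5,0,13,1],[0,0,0,-0.5,0,13,1],[0,0,0,-0.5,0,13,1]])

```text
time_s: 6.43
tcp_pos: [0.3685, -0.1745, 0.0815]
ee_rot: [[0.999, -0.054, 0.002], [-0.054, -0.999, -0.0], [0.002, 0.0, -1.0]]
wrist_force: [1.2, 0.0, -0.7]
gripper_width: 0.177
gripper_force: 30.0
```

```bash
python3 -c "
from h import *
plan((.367,-.175,.08),-2)
w=snap('wrist','w3');t=snap('top','t3');s=snap('scene','s3')
print(proj(load('w3'),(.451,-.179,.0655)),proj(load('s3'),(.451,-.179,.0655)),proj(load('t3'),(.451,-.179,.0655)))
r=lambda a,k:cv2.resize(a,None,fx=k,fy=k,interpolation=cv2.INTER_CUBIC)
a=r(w['pixels'][40:140,250:400],5)[:, :750]
b=r(t['pixels'][180:250,340:415],5)[:350,:375]; d=r(s['pixels'][130:200,310:385],5)[:350,:375]
m=np.zeros((600,800,3),np.uint8); m[:300,:450]=r(w['pixels'][60:160,250:400],3); m[300:600,:400]=r(t['pixels'][195:235,365:415],8)[:300,:400]; m[300:600,400:800]=r(s['pixels'][145:182,325:375],8)[:300,:400][:296].__class__(r(s['pixels'][145:183,325:375],8)[:300,:400].shape,buffer=r(s['pixels'][145:183,325:375],8)[:300,:400].copy(),dtype=np.uint8)
cv2.imwrite('pics/m3.png',m)
"
```

```text
[ 0.0003 -0.002  -0.0194] [-0.15  0.06  0.15] rows 0.15600529893749726 F [ 1.2  0.  -0.7] q [ -2.  13. -41.   0. -36.  89.] t 6.4333 gw 0.177 tcp [ 0.3685 -0.1745  0.0815]
[325.32062426  99.78839576] [358.91738221 164.67263112] [380.54045556 232.82219432]
```

View pics/m3.png

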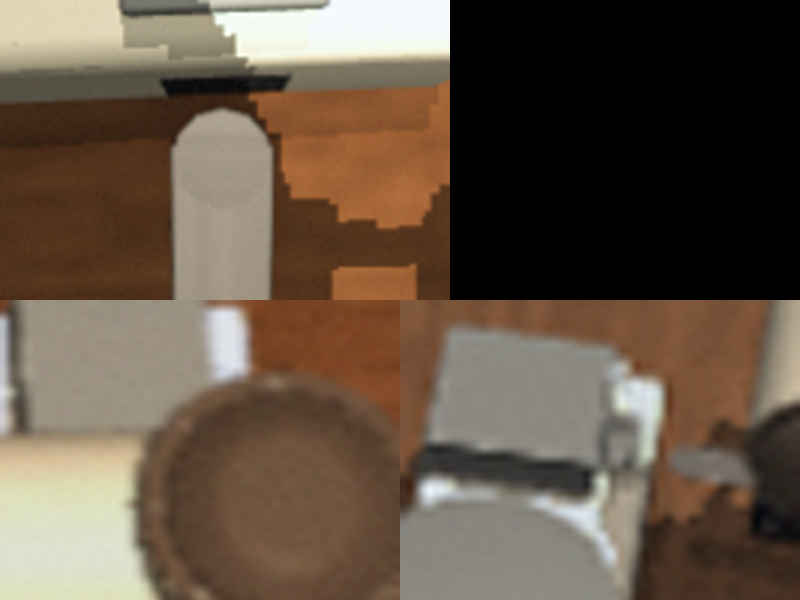

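```bash
python3 -c "
from h import *
w,s=load('w3'),load('s3')
W=(w,250+221.5/3-.5,60+109.5/3-.5);S=(s,325+270.5/8-.5,145+160.5/8-.5)
print(tri(W,S)); print(atz(*W,.067),atz(*S,.067),atz(*W,.06))
a=atz(w,250+173/3-.5,60+50,.067);b=atz(w,250+273/3-.5,60+50,.067);print(a-b)
# lip in scene
W=(w,250+182/3,60+48/3)
print(proj(w,(.4676,-.1793,.0735)))
"
```

```text
(array([ 0.45310035, -0.17807689,  0.06687438]), [np.float64(0.2655266400213068), np.float64(0.2655266400212681)])
[ 0.45282434 -0.17805485  0.067     ] [ 0.4533618  -0.17802007  0.067     ] [ 0.45340563 -0.17808563  0.06      ]
[0.00092891 0.01741116 0.        ]
[324.27292678  62.87272581]
```

The blade tip triangulates to (0.453, -0.178, 0.067), which matches the grip with no droop. Inserting it about 8 mm past the lip edge.

>>> arm_command(deltas=[[0,0,0,0.4,0,0.1,1],[0,0,0,0.8,0,0.1,1],[0,0,0,1.2,0,0.1,1],[0,0,0,1.6,0,0.1,1],[0,0,0,2.0,0,0.1,1],[0,0,0,2.2,0,0.1,1],[0,0,0,2.2,0,0.1,1]])

```text
time_s: 7.17
tcp_pos: [0.39, -0.176, 0.0794]
ee_rot: [[0.998, -0.056, 0.0], [-0.056, -0.998, -0.0], [0.0, 0.0, -1.0]]
wrist_force: [0.1, 0.0, -0.8]
gripper_width: 0.182
gripper_force: 30.0
```

```bash
python3 -c "
from h import *
plan((.391,-.1757,.08),-3.1)
w=snap('wrist','w4')
"
```

```text
[ 0.0001 -0.0002 -0.0016] [ 0.1  -0.04 -0.06] rows 0.029513147355705517 F [ 0.1  0.  -0.8] q [ -2.  15. -39.   0. -36.  89.] t 7.1667 gw 0.182 tcp [ 0.39   -0.176   0.0794]
```

>>> arm_command(deltas=[[0,0.03,0,0,0,-0.3,1],[0,0.05,0,-0.1,0,-0.6,1],[0,0.07,0,-0.1,0,-0.9,1],[0,0.09,0,-0.1,0,-1.2,1],[0,0.11,0,-0.2,0,-1.5,1],[0,0.12,0,-0.2,0,-1.8,1],[0,0.12,0,-0.2,0,-1.8,1]])

```text
time_s: 7.8
tcp_pos: [0.3866, -0.1758, 0.098]
ee_rot: [[0.991, -0.056, 0.12], [-0.055, -0.998, -0.007], [0.12, -0.0, -0.993]]
wrist_force: [0.9, 0.3, -4.0]
gripper_width: 0.18
gripper_force: 30.0
```

```bash
python3 -c "
from h import *
plan((.391,-.1757,.08),-3.1)
w=snap('wrist','w5');s=snap('scene','s5')
r=lambda a,k:cv2.resize(a,None,fx=k,fy=k,interpolation=cv2.INTER_CUBIC)
m=np.zeros((600,640,3),np.uint8);m[:280]=w['pixels'][:280];m[280:600]=r(s['pixels'][130:210,260:420],4)
cv2.imwrite('pics/m5.png',m)
"
```

```text
[ 0.     -0.1205 -0.0018] [ 0.22 -0.03  1.84] rows 0.9647116097217547 F [ 0.9  0.3 -4. ] q [ -2.  10. -42.   0. -31.  89.] t 7.8 gw 0.18 tcp [ 0.3866 -0.1758  0.098 ]
```

View pics/m5.png

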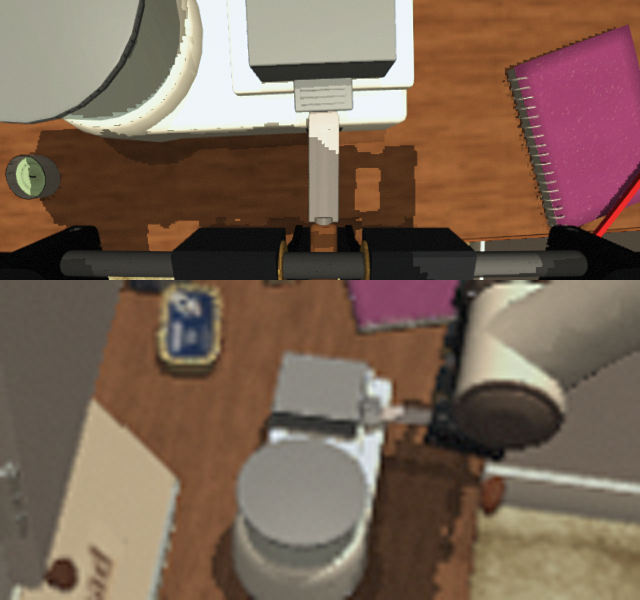

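The blade is under the lip at (323,110) and presses with about 4 N, but the guard isn't open yet. I'll raise further.

>>> arm_command(deltas=[[0,0.03,0,0,0,-0.4,1],[0,0.06,0,0,0,-0.8,1],[0,0.06,0,0,0,-0.8,1]])

```text
time_s: 8.15
tcp_pos: [0.3854, -0.1758, 0.1055]
ee_rot: [[0.982, -0.056, 0.178], [-0.055, -0.998, -0.01], [0.179, -0.0, -0.984]]
wrist_force: [0.5, 0.1, -3.3]
gripper_width: 0.175
gripper_force: 30.0
```

```bash
python3 -c "
from h import *
plan((.391,-.1757,.08),-3.1); print(sense()['moment'])
w=snap('wrist','w6');s=snap('scene','s6')
# change between images near guard
a=cv2.absdiff(cv2.imread('pics/s6.png'),cv2.imread('pics/s5.png'))[150:180,325:350].mean(); b=cv2.absdiff(cv2.imread('pics/s5.png'),cv2.imread('pics/s3.png'))[150:172,325:350].mean(); print(a,b)
r=lambda a,k:cv2.resize(a,None,fx=k,fy=k,interpolation=cv2.INTER_CUBIC)
m=np.hstack([r(cv2.imread(f'pics/{n}.png')[60:225,250:380],3)[:495] for n in ('w5','w6')])
cv2.imwrite('pics/m6.png',m)
"
```

```text
[ 0.     -0.1797 -0.002 ] [ 0.1  -0.04  2.61] rows 1.4380693395366984 F [ 0.5  0.1 -3.3] q [ -2.   8. -44.   0. -28.  89.] t 8.15 gw 0.175 tcp [ 0.3854 -0.1758  0.1055]
[-0.01698872  0.61565848 -0.00167366]
1.2933333333333332 2.32
```

View pics/m6.png

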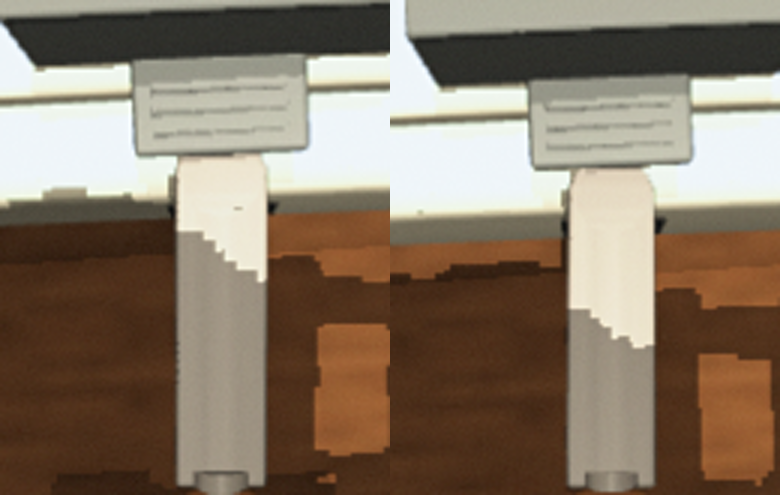

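```bash
python3 -c "
from h import *
np.set_printoptions(precision=2,suppress=True)
for n,tcp,pit,off in (('w5',(.3866,-.1758,.098),6.9,0),('w6',(.3854,-.1758,.1055),10.3,0)):
    c=load(n)
    print(n,'lip z/width/row/pix')
    for dz in (0,.004,.008): 
        A=proj(c,(.4674,-.1627,.075+dz));B=proj(c,(.4674,-.196,.075+dz)); print(dz,B[0]-A[0],A,B)
    R=np.array([[.998,.055,0],[-.055,.998,0],[0,0,1]])
    g=np.array(tcp)+.0146*np.array([np.sin(np.radians(pit)),0,-np.cos(np.radians(pit))])
    for dr in (0,5,10,15,20):
        p=np.radians(pit-dr); f=lambda x,y: proj(c,g+np.array([.998,-.055,0])*x*np.cos(p)+np.array([.055,.998,0])*y+np.array([0,0,x*np.sin(p)]))
        print('droop',dr,'z70',g[2]+.075*np.sin(p),'tipx',g[0]+.085*np.cos(p),'w20',f(.02,-.009)[0]-f(.02,.009)[0],'w70',f(.07,-.009)[0]-f(.07,.009)[0],'joint',f(.015,0),'tip',f(.085,0))
"
```

```text
w5 lip z/width/row/pix
0 57.038002463949454 [294.89 112.37] [351.93 109.16]
0.004 58.41273879173542 [294.21 111.29] [352.62 108.  ]
0.008 59.855258236267616 [293.48 110.16] [353.34 106.78]
droop 0 z70 0.09251600572042863 tipx 0.47273837191098866 w20 31.44953282058907 w70 34.03513865298356 joint [324.77 222.62] tip [324.95  94.59]
droop 5 z70 0.08599238118696957 tipx 0.47330726620203517 w20 31.12859002575817 w70 32.75196805806405 joint [324.76 221.95] tip [324.88  96.44]
droop 10 z70 0.07944983183397196 tipx 0.4732296148247138 w20 30.809150203789955 w70 31.546515243538067 joint [324.75 221.47] tip [324.81  99.31]
droop 15 z70 0.07293815041251141 tipx 0.4725060087528932 w20 30.493691330526815 w70 30.420327333357534 joint [324.74 221.2 ] tip [324.76 103.04]
droop 20 z70 0.06650689475006598 tipx 0.4711419550657052 w20 30.184504343337494 w70 29.373432528540945 joint [324.73 221.12] tip [324.7 107.5]
w6 lip z/width/row/pix
0 53.1781878598934 [296.81 116.51] [349.99 113.54]
0.004 54.377829529347025 [296.21 115.2 ] [350.58 112.16]
0.008 55.632705306245725 [295.58 113.83] [351.21 110.72]
droop 0 z70 0.10454544457989651 tipx 0.4716407405650498 w20 31.461693116612253 w70 34.0507340236781 joint [324.81 222.53] tip [324.96  94.44]
droop 5 z70 0.0980630725046624 tipx 0.4726471116863882 w20 31.140510343992275 w70 32.766443758231674 joint [324.8  221.86] tip [324.89  96.3 ]
droop 10 z70 0.09152797573352675 tipx 0.47300934718173 w20 30.820830321423955 w70 31.55996458496122 joint [324.79 221.39] tip [324.83  99.17]
droop 15 z70 0.08498989029891721 tipx 0.47272469022023184 w20 30.505133044051263 w70 30.432840104442448 joint [324.78 221.12] tip [324.77 102.91]
droop 20 z70 0.07849857497879509 tipx 0.47179530721325125 w20 30.19571127125289 w70 29.385093751194916 joint [324.77 221.04] tip [324.72 107.38]
```

The knife is turning in the pads because the lever arm of about 78 mm is too long. I'll straighten it by lowering the blade on the ledge, then come in diagonally from the front right, which cuts the arm to about 55 mm.

```bash
python3 -c "
from h import *
plan((.387,-.1758,.071),-3.1)
c=load('w2')
for p in [(573,73),(612,222)]: print(atz(c,p[0]/1.25,p[1]/1.25,.01))
"
```

```text
[ 1.000e-04 -1.775e-01 -1.800e-03] [-0.46 -0.01  3.39] rows 1.4202262782098911 F [-0.7 -0.6 -2.3] q [ -2.   8. -44.   0. -28.  89.] t 8.25 gw 0.18 tcp [ 0.3855 -0.1758  0.1052]
[ 0.50406779 -0.33016239  0.01      ]
[ 0.36716017 -0.37678789  0.01      ]
```

>>> arm_command(deltas=[[0,-0.05,0,-0.1,0,0.9,1],[0,-0.1,0,-0.2,0,1.8,1],[0,-0.14,0,-0.3,0,2.6,1],[0,-0.177,0,-0.4,0,3.1,1],[0,-0.177,0,-0.5,0,3.4,1],[0,-0.177,0,-0.5,0,3.4,1]])

```text
time_s: 8.75
tcp_pos: [0.3898, -0.1761, 0.0712]
ee_rot: [[0.998, -0.055, 0.007], [-0.055, -0.998, -0.001], [0.007, 0.0, -1.0]]
wrist_force: [1.9, -0.3, 1.9]
gripper_width: 0.18
gripper_force: 30.0
```

```bash
python3 -c "
from h import *
plan((.36,-.1745,.08),-3.1); print(sense()['moment'])
"
```

```text
[ 0.0004 -0.007  -0.0011] [-2.98  0.01 -0.9 ] rows 0.7467813008290255 F [ 1.9 -0.3  1.9] q [ -2.  16. -39.   0. -35.  89.] t 8.75 gw 0.18 tcp [ 0.3898 -0.1761  0.0712]
[-0.05985211 -0.5293544   0.00592224]
```

>>> arm_command(deltas=[[0,0,0,-1,0,-0.3,1],[0,0,0,-2.5,0,-0.6,1],[0,0,0,-3.5,0,-0.8,1],[0,0,-0.12,-3.7,0,-0.9,1],[0,0,-0.24,-3.7,0,-0.9,1],[0,0,-0.36,-3.7,0.5,-0.9,1],[0,0,-0.48,-3.7,2,-0.9,1],[0,0,-0.6,-3.7,4,-0.9,1]])

```text
time_s: 9.42
tcp_pos: [0.3471, -0.2134, 0.0805]
ee_rot: [[0.851, 0.525, 0.003], [0.525, -0.851, 0.0], [0.003, 0.002, -1.0]]
wrist_force: [0.0, 0.6, -0.6]
gripper_width: 0.182
gripper_force: 30.0
```

```bash
python3 -c "
from h import *
plan((.4065,-.2755,.08),58.5)
"
```

```text
[ 0.0024 -0.0024 -0.4688] [1.8  8.4  0.07] rows 3.751613939266468 F [ 0.   0.6 -0.6] q [ -9.  13. -41.  -0. -35. 130.] t 9.4167 gw 0.182 tcp [ 0.3471 -0.2134  0.0805]
```

>>> arm_command(deltas=[[0,0,-0.12,0.4,2,0,1],[0,0,-0.24,0.9,4.5,0,1],[0,0,-0.36,1.4,6.5,0,1],[0,0,-0.47,1.8,8.4,0,1],[0,0,-0.47,1.8,8.4,0,1],[0,0,-0.47,1.8,8.4,0,1]])

```text
time_s: 9.92
tcp_pos: [0.4063, -0.2764, 0.0802]
ee_rot: [[0.531, 0.848, 0.002], [0.848, -0.531, 0.0], [0.002, 0.002, -1.0]]
wrist_force: [-0.2, 0.7, -1.8]
gripper_width: 0.185
gripper_force: 30.0
```

```bash
python3 -c "
from h import *
plan((.430,-.237,.08),58.5)
w=snap('wrist','w7');s=snap('scene','s7')
r=lambda a,k:cv2.resize(a,None,fx=k,fy=k,interpolation=cv2.INTER_CUBIC)
m=np.zeros((590,640,3),np.uint8);m[:270]=w['pixels'][:270];m[270:590]=r(s['pixels'][140:180,320:400],8)
cv2.imwrite('pics/m7.png',m)
"
```

```text
[ 0.002  -0.0016 -0.0095] [ 4.59 -0.08  0.02] rows 1.101685956787884 F [-0.2  0.7 -1.8] q [-15.  20. -30.  -0. -40. 163.] t 9.9167 gw 0.185 tcp [ 0.4063 -0.2764  0.0802]
```

View pics/m7.png

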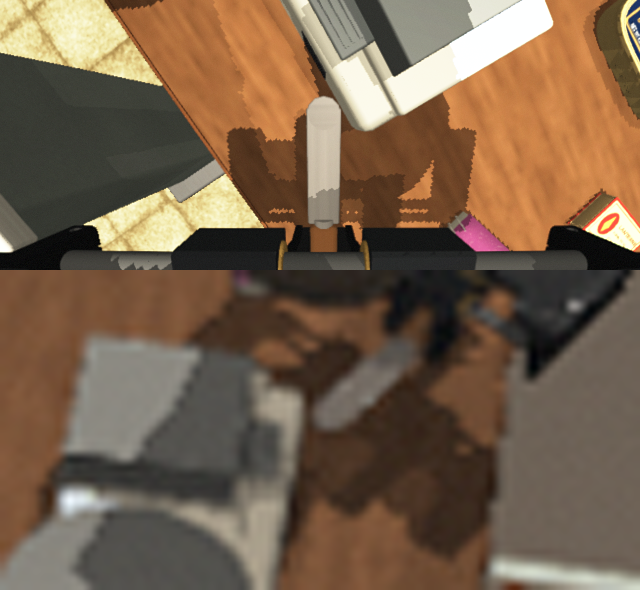

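```bash
python3 -c "
from h import *
w,s=load('w7'),load('s7')
print(tri((w,323,97),(s,320+317.5/8-.5,140+155.5/8-.5)))
for z in (.06,.067,.074): print(z,atz(w,323,97,z)[:2],atz(s,320+317.5/8-.5,140+155.5/8-.5,z)[:2])
t=sense()
"
```

```text
(array([ 0.45211157, -0.20516742,  0.06801772]), [np.float64(1.0547239592750521), np.float64(1.0547239592749507)])
0.06 [ 0.45140147 -0.20460798] [ 0.45334275 -0.21143713]
0.067 [ 0.45110003 -0.20507598] [ 0.45318846 -0.20601573]
0.074 [ 0.45079858 -0.20554397] [ 0.45303417 -0.20059432]
```

>>> arm_command(deltas=[[0,0,0,0.8,0,0.15,1],[0,0,0,1.6,0,0.15,1],[0,0,0,2.4,0,0.15,1],[0,0,0,3.2,0,0.15,1],[0,0,0,3.9,0,0.15,1],[0,0,0,4.2,0,0.15,1],[0,0,0,4.2,0,0.15,1]])

```text
time_s: 10.6
tcp_pos: [0.43, -0.2398, 0.0788]
ee_rot: [[0.527, 0.85, 0.003], [0.85, -0.527, -0.0], [0.002, 0.003, -1.0]]
wrist_force: [-0.0, -0.3, -1.3]
gripper_width: 0.182
gripper_force: 30.0
```

```bash
python3 -c "
from h import *
plan((.430,-.237,.08),58.5);print(sense()['moment'])
"
```

```text
[ 0.0028 -0.0015 -0.0053] [ 0.24 -0.15 -0.12] rows 0.07286825124397352 F [-0.  -0.3 -1.3] q [-10.  20. -30.  -0. -40. 158.] t 10.6 gw 0.182 tcp [ 0.43   -0.2398  0.0788]
[-0.05504782 -0.05199002  0.03659949]
```

>>> arm_command(deltas=[[0,0.04,0,0,0,-0.4,1],[0,0.08,0,0,0,-0.8,1],[0,0.11,0,0,0,-1.2,1],[0,0.13,0,0,0,-1.6,1],[0,0.14,0,0,0,-2.0,1],[0,0.14,0,0,0,-2.2,1]])

```text
time_s: 11.1
tcp_pos: [0.4295, -0.2412, 0.1013]
ee_rot: [[0.523, 0.848, 0.078], [0.84, -0.529, 0.118], [0.141, 0.004, -0.99]]
wrist_force: [-0.2, 0.1, 0.0]
gripper_width: 0.178
gripper_force: 30.0
```

```bash
python3 -c "
from h import *
plan((.430,-.237,.08),58.5);print(sense()['moment'])
w=snap('wrist','w8');s=snap('scene','s8')
g=lambda n:cv2.cvtColor(cv2.imread(f'pics/{n}.png')[140:175,318:352],cv2.COLOR_BGR2GRAY)
print(g('s7').mean(),g('s8').mean(), np.abs(g('s7').astype(int)-g('s8')).mean())
r=lambda a,k:cv2.resize(a,None,fx=k,fy=k,interpolation=cv2.INTER_CUBIC)
m=np.zeros((590,640,3),np.uint8);m[:270]=w['pixels'][:270];m[270:590]=r(s['pixels'][140:180,320:400],8)
cv2.imwrite('pics/m8.png',m)
"
```

```text
[ 0.0041 -0.1416 -0.0076] [ 0.08 -0.19  2.16] rows 1.1355880604177802 F [-0.2  0.1  0. ] q [-15.  18. -25. -11. -45. 171.] t 11.1 gw 0.178 tcp [ 0.4295 -0.2412  0.1013]
[-0.38841436  0.09007127  0.02752909]
96.17731092436975 91.38571428571429 18.09579831932773
```

```bash
python3 -c "
from h import *
c=snap('wrist','w9'); snap('top','t9'); snap('scene','s9')
np.set_printoptions(linewidth=250)
for n in ('s7','s9'):
    c=load(n); u,v=proj(c,(.5276,-.1809,.0945)); print(n,u,v)
    g=cv2.cvtColor(cv2.imread(f'pics/{n}.png'),cv2.COLOR_BGR2GRAY); u,v=int(u),int(v)
    print(g[v-14:v+14,u-20:u+24:2])
"
```

```text
s7 339.7940917553037 157.23226036743822
[[ 89  91  85  92  93  87  93  91  89  93  87  94  92  87  86  51  57  51  59  44  30  33]
 [ 87  87  89  94  96  86  94  92  88  96  88  94  95  89  77  53  57  54  90  79  52  51]
 [ 89  88  90  95  97  87  93  90  89  95  86  94  94  84  68  52  53  54  50  94  97  90]
 [ 89  88  90  94  96  88  92  90  89  95  88  95  91  72  52  52  55  56  53  68 102  96]
 [ 90  88  95  94  95  90  97  93  87  95  89  95  87  49  52  52  55  55  54  60  92  88]
 [ 90  89  92  96  93  87 119 115 102 112  97  97  73  51  53  51  54  69  59  79  63  65]
 [ 89  91  92  95  91  88 137 139 140 146 128 115  87  60  61  54  60  98  82  69  78  41]
 [ 87  91  92  90  87  87 148 137 138 136 139 140 142  78  76  67  76  93  92  62  46  44]
 [ 89  91  91  88  88  84 140 138 137 138 136 136 136  81  83  84  76  83  85  74  46  44]
 [ 90  91  94  87  89  91 139 138 138 136 136 137 123  81  83  83  87  70  50  46  43  43]
 [ 89  93  95  89  88 105 138 137 136 136 137 139 112  83  83  81 107  97  45  43  47  40]
 [ 89  91  94  93  85 107 138 137 138 139 139 139  76  84  
[... 3377 characters left out ...]
2  55  54  62  64  62  66  63 108 121 121 129 108  63  43  38]
 [ 98  77  55  62  54  52  65  82  61  66  65  65  61  75 116 121 114 150 119  53  50  41]
 [ 98  55  55  59  56  70  98 121  68  58  63  63  65 109 108 120 106 150 116  45  43  43]
 [ 97  57  56  57  57 107 123 124 101  74  68  69  87 115 124 133 111 140 105  47  52  46]
 [ 95  54  55  55 101 135 118 121 124 109  99  86 117  98 144 161 126 126 139  38  58  55]
 [ 93  54  56  55 143 164 126 122 121 118 122  96 123 119 160 158 135 160 189  43  55  57]
 [ 88  56  56  56 115 148 123 107 105  95 103 114 122 118 158 168 139 186 187  45  56  50]
 [ 83  58  57  57 100  98  76  75  77  78  78 107 120 134 159 186 166 196 177  42  54  45]]
```

The guard has left its shut position and the dark bar is coming into view. I'll withdraw the knife and check again.

>>> arm_command(deltas=[[0,0,0,-1.5,0,-0.5,1],[0,0,0,-3.5,0,-1.5,1],[0,0,0,-5,0,-3,1],[0,-0.06,0,-6,0,-5,1],[0,-0.12,0,-6,0,-7,1],[0,-0.14,0,-6,0,-8,1],[0,-0.14,0,-6,0,-8,1]])

```text
time_s: 11.93
tcp_pos: [0.3929, -0.3002, 0.1732]
ee_rot: [[0.526, 0.85, 0.006], [0.85, -0.526, -0.002], [0.002, 0.006, -1.0]]
wrist_force: [0.2, -0.6, -1.3]
gripper_width: 0.177
gripper_force: 30.0
```

```bash
python3 -c "
from h import *
plan((.39,-.2,.19),-3.2)
snap('wrist','w10'); snap('top','t10'); snap('scene','s10')
np.set_printoptions(linewidth=250)
for n in ('s10',):
    c=load(n); u,v=proj(c,(.5276,-.1809,.0945)); print(n,u,v)
    for p in [(.5676,-.1809,.07),(.6276,-.1809,.085),(.5016,-.1809,.0945),(.5536,-.1809,.0945)]: print(p,proj(c,p))
    g=cv2.cvtColor(cv2.imread(f'pics/{n}.png'),cv2.COLOR_BGR2GRAY); u,v=int(u),int(v)
    print(g[v-14:v+14:2,u-36:u+24:2])
"
```

```text
[ 0.0047 -0.0051  1.0724] [ 8.37 -5.51 -1.7 ] rows 8.582134056652272 F [ 0.2 -0.6 -1.3] q [-19.  13. -23.  -0. -53. 167.] t 11.9333 gw 0.177 tcp [ 0.3929 -0.3002  0.1732]
s10 339.7940917553037 157.23226036743822
(0.5676, -0.1809, 0.07) [329.48570481 159.77085472]
(0.6276, -0.1809, 0.085) [314.35002677 155.48181429]
(0.5016, -0.1809, 0.0945) [346.46103931 158.08892654]
(0.5536, -0.1809, 0.0945) [333.14389564 156.3795967 ]
[[117  98 111  64  81  96  92  92  88  93  88  92  92  90  92  89  87  92  88  92  91  75  53  54  55  50  58  70 101  99]
 [129  90 101  61  76 108  65  92  90  89  91  95  97  85  94  87  86  96  85  98  79  53  49  53  58  83  57  82  63  53]
 [110  59  45  52  96 119  88  93  91  86  93  95  93  88  90  92  91  96  85  54  53  50  53  59  94  94  86  60  56  58]
 [108 106  88  86  52  51  51 107  79 102  93  94  92  90 110 139 128 107  79  48  52  51  52  73  52  54  53  55  58  56]
 [ 62 152 138 134  80  56  52  55  52  54 105  85 101  86 167 217 217 220 223 216 132 106 103  81  75  53  55  57  57  54]
 [ 59 138 137 107 115 141 109  93  54  53  53  51  50 104 17
[... 347 characters left out ...]
135 135 134 127 143 224  41  14  16  18  20  24  17 135 158 144 157 157 106  52  54]
 [ 92  82  76 108 131 133 137 136 137 135 135 134 104 162 209  89  61  56  48  32  20  16 114 157 143 159 155  78  57  54]
 [ 95  76  55  56  52  73 122 137 132 136 136 136  93 171 219 116  82  81  82  85  86  77 128 158 150 157 154  61  54  55]
 [ 53  53  55  55  61  52  54  52  75 137 138 144  85 216 214 151  85  76  80  82  77 133 142 160 123 155 143  45  59  52]
 [ 57  49  57  49  39  58  54  58  52  52  51  73  95 222 190 157 163 141 114  91 155 131 159 158 123 156 144  68  93  93]
 [ 54  51  54  45  43  47  44  44  48  53  55  53 145 203 117 104 105 111 128 139 161 157 157 149 158 157 170  81  91  94]]
```

The guard is fully open and the black bar shows at about (333,157)–(346,160) in the scene picture. Next I'll carry the knife back to its free spot.

>>> arm_command(deltas=[[0,0,0.12,0,0,-0.5,1],[0,0,0.24,1,-0.5,-1,1],[0,0,0.36,2,-1.2,-1.5,1],[0,0,0.48,4,-2.4,-2,1],[0,0,0.6,6,-3.6,-2,1],[0,0,0.72,8,-5,-2,1],[0,0,0.84,10,-6.2,-2,1],[0,0,0.96,12,-7.5,-2,1]])

```text
time_s: 12.75
tcp_pos: [0.3909, -0.1578, 0.1903]
ee_rot: [[0.999, 0.047, 0.001], [0.047, -0.999, 0.001], [0.001, -0.001, -1.0]]
wrist_force: [0.7, -0.9, -0.4]
gripper_width: 0.178
gripper_force: 30.0
```

```bash
python3 -c "
from h import *
plan((.39,.267,.19),-3.2)
"
```

```text
[-0.0011 -0.001   0.1033] [  1.93 -42.44   0.08] rows 10.187795693506322 F [ 0.7 -0.9 -0.4] q [  0.   5. -31.  -0. -54.  93.] t 12.75 gw 0.178 tcp [ 0.3909 -0.1578  0.1903]
```

>>> arm_command(deltas=[[0,0,0.03,0.1,-3,0,1],[0,0,0.06,0.3,-7,0,1],[0,0,0.1,0.5,-11,0,1],[0,0,0.1,0.7,-15,0,1],[0,0,0.1,0.9,-19,0,1],[0,0,0.1,1.1,-23,0,1],[0,0,0.1,1.3,-27,0,1],[0,0,0.1,1.5,-31,0,1]])

```text
time_s: 13.42
tcp_pos: [0.3886, 0.1532, 0.1905]
ee_rot: [[0.999, -0.046, 0.001], [-0.046, -0.999, -0.0], [0.001, 0.0, -1.0]]
wrist_force: [0.8, 0.2, -0.5]
gripper_width: 0.18
gripper_force: 30.0
```

```bash
python3 -c "
from h import *
plan((.46,.267,.12),-3.2)
"
```

```text
[ 0.0003 -0.001   0.0103] [  6.61 -11.7    7.05] rows 3.639286303638504 F [ 0.8  0.2 -0.5] q [ 44.   4. -31.   0. -54.  43.] t 13.4167 gw 0.18 tcp [0.3886 0.1532 0.1905]
```

>>> arm_command(deltas=[[0,0,0,1.6,-3,1.5,1],[0,0,0,3.2,-6,3.2,1],[0,0,0,4.9,-9,5,1],[0,0,0,6.6,-11.7,7,1],[0,0,0,6.6,-11.7,7,1],[0,0,0,6.6,-11.7,7,1],[0,0,0,6.6,-11.7,7,1]])

```text
time_s: 14.0
tcp_pos: [0.4605, 0.2644, 0.1203]
ee_rot: [[0.999, -0.046, 0.0], [-0.046, -0.999, -0.002], [0.0, 0.002, -1.0]]
wrist_force: [0.2, -0.6, -0.2]
gripper_width: 0.177
gripper_force: 30.0
```

```bash
python3 -c "
from h import *
plan((.465,.267,.0215),-3.2)
c=snap('wrist','w11');s=snap('scene','s11')
# blade mask in the wrist view: widths per row
p=c['pixels'].astype(int); 
for v in range(50,230,10):
    r=p[v,290:360]; m=(r.max(1)-r.min(1)<40)&(r.mean(1)>90); ix=np.where(m)[0]; print(v,(ix.min()+290,ix.max()+290,len(ix)) if len(ix) else None,end=' ')
"
```

```text
[ 0.0021 -0.0005  0.0097] [ 0.44 -0.3   9.88] rows 2.372269803494902 F [ 0.2 -0.6 -0.2] q [ 47.  20. -22.   0. -48.  40.] t 14.0 gw 0.177 tcp [0.4605 0.2644 0.1203]
50 None 60 None 70 None 80 None 90 None 100 None 110 (np.int64(310), np.int64(337), 28) 120 (np.int64(308), np.int64(339), 32) 130 (np.int64(308), np.int64(339), 32) 140 (np.int64(308), np.int64(338), 31) 150 (np.int64(308), np.int64(338), 31) 160 (np.int64(309), np.int64(338), 30) 170 (np.int64(308), np.int64(338), 31) 180 (np.int64(308), np.int64(338), 31) 190 (np.int64(309), np.int64(338), 30) 200 (np.int64(308), np.int64(338), 31) 210 (np.int64(308), np.int64(338), 31) 220 (np.int64(309), np.int64(338), 30)
```

>>> arm_command(deltas=[[0,0,0,0,-0.1,3,1],[0,0,0,0,-0.2,5.5,1],[0,0,0,0,-0.3,7,1],[0,0,0,0,-0.3,7.8,1],[0,0,0,0,-0.3,8.4,1],[0,0,0,0,-0.3,9,1],[0,0,0,0,-0.3,9.5,1],[0,0,0,0,-0.3,9.8,1]])

```text
time_s: 14.77
tcp_pos: [0.4619, 0.2684, 0.0241]
ee_rot: [[0.999, -0.046, 0.004], [-0.046, -0.999, 0.001], [0.004, -0.001, -1.0]]
wrist_force: [-2.1, 0.4, 2.6]
gripper_width: 0.18
gripper_force: 30.0
```

```bash
python3 -c "
from h import *
plan((.465,.267,.0205),-3.2)
"
```

```text
[-0.0011 -0.004   0.0101] [0.31 0.13 0.37] rows 0.11933282016159752 F [-2.1  0.4  2.6] q [ 48.  28. -27.   0. -35.  40.] t 14.7667 gw 0.18 tcp [0.4619 0.2684 0.0241]
```

Press the last few mm flat, then release slowly and rise.

>>> arm_command(deltas=[[0,0,0,0,0,0.2,1],[0,0,0,0,0,0.35,1],[0,0,0,0,0,0.38,1],[0,0,0,0,0,0.38,1],[0,0,0,0,0,0.38,1]])

```text
time_s: 15.18
tcp_pos: [0.4618, 0.2685, 0.0218]
ee_rot: [[0.999, -0.045, 0.004], [-0.045, -0.999, 0.001], [0.004, -0.001, -1.0]]
wrist_force: [-5.0, -2.2, 12.2]
gripper_width: 0.179
gripper_force: 30.0
```

>>> arm_command(deltas=[[0,0,0,0,0,0,0.6],[0,0,0,0,0,0,0.5],[0,0,0,0,0,0,0.4],[0,0,0,0,0,0,0.2],[0,0,0,0,0,0,0],[0,0,0,0,0,0,-0.3],[0,0,0,0,0,0,-0.3],[0,0,0,0,0,0,-0.3]])

```text
time_s: 15.85
tcp_pos: [0.4616, 0.2681, 0.0197]
ee_rot: [[0.999, -0.046, 0.003], [-0.046, -0.999, -0.0], [0.003, 0.0, -1.0]]
wrist_force: [0.4, -0.8, 0.2]
gripper_width: 0.586
gripper_force: 0.0
```

>>> arm_command(deltas=[[0,0,0,0,0,0,-1],[0,0,0,0,0,-1,-1],[0,0,0,0,0,-3,-1],[0,0,0,0,0,-6,-1],[0,0,0,0,0,-10,-1],[0,0,0,-1,0,-14,-1],[0,0,0,-2,0,-17,-1],[0,0,0,-3,0,-19,-1]])

```text
time_s: 16.52
tcp_pos: [0.4317, 0.2703, 0.2145]
ee_rot: [[0.999, -0.046, 0.008], [-0.046, -0.999, 0.004], [0.008, -0.005, -1.0]]
wrist_force: [1.1, 0.4, -0.1]
gripper_width: 0.993
gripper_force: 0.0
```

```bash
python3 -c "
from h import *
plan((.38,-.18,.25),-2)
c=snap('wrist','w12'); snap('top','t12'); snap('scene','s12')
hsv=cv2.cvtColor(c['pixels'],cv2.COLOR_BGR2HSV)
# orange handle / grey blade in the wrist view
a=np.array([.462,.2684,.006])
for x in (-.075,0,.015,.085): print(x,proj(load('w12'),a+np.array([.999*x,-.046*x,0])))
p=c['pixels'].astype(int)
u0=int(proj(load('w12'),a)[0])
for v in range(40,230,8): print(v,p[v,u0-30:u0+31:6].tolist() if 0 else [int(q.max()-q.min()) for q in p[v,u0-24:u0+25:4]],[int(q.mean()) for q in p[v,u0-24:u0+25:4]])
"
```

```text
[-0.0048 -0.0078 -0.0107] [-3.08 45.2  -3.79] rows 10.902184068732339 F [ 1.1  0.4 -0.1] q [ 50.  12. -18.   0. -59.  37.] t 16.5167 gw 0.993 tcp [0.4317 0.2703 0.2145]
-0.075 [325.15925379 216.42392834]
0 [325.33763861 157.65544394]
0.015 [325.37467479 145.16855245]
0.085 [325.55269123  83.61288559]
40 [105, 130, 128, 129, 129, 128, 123, 130, 131, 130, 126, 131, 131] [103, 133, 132, 133, 134, 131, 128, 131, 131, 132, 131, 132, 137]
48 [130, 127, 125, 125, 122, 122, 124, 123, 124, 126, 131, 131, 129] [132, 125, 129, 127, 118, 119, 119, 120, 123, 127, 132, 134, 136]
56 [126, 128, 128, 130, 130, 126, 125, 127, 128, 130, 130, 130, 130] [128, 130, 131, 131, 132, 128, 125, 127, 133, 131, 133, 135, 134]
64 [71, 70, 69, 125, 126, 129, 126, 128, 130, 126, 129, 131, 137] [72, 74, 67, 125, 130, 130, 131, 129, 132, 133, 134, 136, 140]
72 [68, 69, 78, 79, 94, 137, 137, 136, 137, 135, 131, 129, 137] [71, 73, 79, 83, 95, 146, 146, 150, 149, 143, 135, 136, 140]
80 [75, 75, 78, 77, 74, 87, 128, 131, 131, 127, 126, 127, 127] [76, 77, 77, 77, 77, 86, 134, 137, 131, 132, 127, 129, 127]
88 [71, 74, 73, 
[... 1557 characters left out ...]
, 124, 131, 134, 134, 132]
192 [136, 140, 136, 134, 125, 139, 136, 147, 129, 127, 129, 133, 137] [145, 151, 148, 143, 130, 191, 193, 185, 136, 130, 132, 136, 145]
200 [108, 107, 108, 113, 104, 151, 148, 150, 115, 115, 116, 117, 118] [104, 109, 109, 110, 103, 172, 173, 165, 116, 112, 117, 118, 118]
208 [115, 119, 117, 115, 108, 149, 149, 150, 117, 113, 114, 114, 114] [119, 118, 116, 115, 107, 173, 173, 165, 116, 114, 113, 115, 117]
216 [128, 122, 116, 114, 115, 145, 143, 151, 119, 132, 129, 131, 114] [133, 131, 122, 121, 118, 185, 186, 162, 121, 138, 135, 136, 118]
224 [50, 51, 53, 115, 117, 117, 118, 113, 114, 137, 138, 137, 138] [52, 56, 54, 116, 117, 120, 120, 116, 110, 140, 145, 145, 142]
```

The knife lies flat, with its tip and end where the projection puts them. Next I'll measure the dial bar.

```bash
cat > bar.py <<'E'
from h import *
def bar(n,p=(.5276,-.1809,.0945),w=16,th=45):
    c=load(n); g=cv2.cvtColor(cv2.imread(f'pics/{n}.png'),cv2.COLOR_BGR2GRAY); u,v=proj(c,p).astype(int)
    m=np.zeros_like(g); m[v-w:v+w,u-w:u+w]=(g[v-w:v+w,u-w:u+w]<th)*255
    k,l,st,ce=cv2.connectedComponentsWithStats(m); i=1+np.argmax(st[1:,4]); ys,xs=np.where(l==i)
    r=cv2.minAreaRect(np.c_[xs,ys].astype(np.float32)); return c,r,cv2.boxPoints(r),st[i]
if __name__=='__main__':
    np.set_printoptions(precision=4,suppress=True,linewidth=250)
    for n in ('t12','s12'):
        c,r,b,st=bar(n); print(n,proj(c,(.5276,-.1809,.0945)),r,st); 
        for q in b: print(q,atz(c,*q,.0945))
    g=cv2.cvtColor(cv2.imread('pics/t12.png'),cv2.COLOR_BGR2GRAY); u,v=proj(load('t12'),(.5276,-.1809,.0945)).astype(int); print(u,v); print(g[v-14:v+16,u-14:u+16])
E
python3 bar.py
```

```text
t12 [379.506  205.4294] ((378.5, 207.0), (16.0, 3.0), 90.0) [377 199   4  17  46]
[377. 199.] [ 0.5486 -0.1756  0.0945]
[380. 199.] [ 0.5481 -0.1846  0.0945]
[380. 215.] [ 0.4973 -0.1791  0.0945]
[377. 215.] [ 0.4979 -0.1702  0.0945]
s12 [339.7941 157.2323] ((339.1600036621094, 158.8800048828125), (12.162237167358398, 4.242640972137451), 8.130102157592773) [333 156  13   6  50]
[332.84 160.12] [ 0.5521 -0.1627  0.0945]
[333.44 155.92] [ 0.5528 -0.1833  0.0945]
[345.48 157.64] [ 0.5056 -0.1825  0.0945]
[344.88 161.84] [ 0.5052 -0.1619  0.0945]
379 205
[[ 96 147 161 163 164 164 164 164 161 165 163 163 165 161 162 162 162 162 163 159 142  95  84 100  87  84  87  87  90  93]
 [106 155 160 164 162 165 163 165 164 162 162 164 162 164 161 163 164 162 163 162 149 102  64  73  75  83  88  89  91  84]
 [103 154 162 162 163 162 164 164 164 162 163 161 164 165 165 162 164 164 160 158 147 109  69  74  81  84  84  88  90  87]
 [102 150 162 166 163 160 160 160 162 160 161 161 160 162 163 161 164 163 151 135 144 127  88  88  88  85  88  91  90  91]
 [ 89 130 146 156 150 137 136 133 135 130 133 135 1
[... 2447 characters left out ...]
141 147 143 103  38  20  33  82 126 142 166 199 218 226 225 225 225 224 225 226 224]
 [225 226 224 226 224 202 192 216 199 160 136 135 110  82  88  93 118 140 133 175 219 225 225 226 225 226 227 227 225 227]
 [225 225 225 225 225 221 221 223 222 212 197 178 158 137 145 164 174 194 212 217 224 226 226 226 224 225 225 225 226 226]
 [226 226 227 226 225 224 225 225 223 205 195 215 218 215 218 220 221 222 224 225 224 224 225 226 225 227 225 225 226 225]
 [225 224 226 226 225 226 226 225 224 222 220 226 225 227 225 224 226 226 226 225 225 225 225 225 225 226 224 224 227 224]
 [225 225 225 225 226 225 226 225 226 226 226 226 225 226 226 224 224 225 224 225 225 226 226 225 225 225 227 224 225 224]]
```

```bash
python3 -c "
from h import *
c=load('t12')
for p,z in [((378.2,199),.0945),((379.3,215.3),.0945),((378.75,207.2),.0945),((378.1,208.3),.0745)]: print(p,z,atz(c,*p,z))
s=load('s12')
for z in (.085,.0945): print(atz(s,339.16,158.9,z))
print(tri((c,378.75,207.2),(s,339.3,158.6)))
plan((.40,-.18,.25),-2)
"
```

```text
(378.2, 199) 0.0945 [ 0.54840316 -0.17922514  0.0945    ]
(379.3, 215.3) 0.0945 [ 0.49647803 -0.17689175  0.0945    ]
(378.75, 207.2) 0.0945 [ 0.52211995 -0.17803591  0.0945    ]
(378.1, 208.3) 0.0745 [ 0.52600374 -0.17877438  0.0745    ]
[ 0.52961479 -0.17974258  0.085     ]
[ 0.5288857  -0.17246839  0.0945    ]
(array([ 0.52767029, -0.18045887,  0.0843868 ]), [np.float64(1.9085363278257825), np.float64(1.908536327825855)])
[-0.0045 -0.0064 -0.0101] [-1.06 45.09 -3.96] rows 10.858420307482787 F [1.  0.1 0.1] q [ 50.  12. -19.   0. -59.  37.] t 16.6667 gw 0.997 tcp [0.4311 0.2702 0.2125]
```

>>> arm_command(deltas=[[0,0,0,0,3,-0.5,-1],[0,0,0,0,7,-1,-1],[0,0,0,0,11,-2,-1],[0,0,0,0,15,-3,-1],[0,0,0,0,19,-4,-1],[0,0,0,0,23,-4,-1],[0,0,0,0,27,-4,-1],[0,0,0,0,31,-4,-1]])

```text
time_s: 17.33
tcp_pos: [0.4156, -0.0421, 0.249]
ee_rot: [[0.999, -0.045, 0.001], [-0.045, -0.999, -0.0], [0.001, 0.0, -1.0]]
wrist_force: [0.8, 1.0, 0.1]
gripper_width: 1.003
gripper_force: 0.0
```

```bash
python3 -c "
from h import *
plan((.45,-.18,.22),-2)
"
```

```text
[ 0.0003 -0.0013 -0.0106] [ 4.06 13.62  2.91] rows 3.478565788530404 F [0.8 1.  0.1] q [ 17.   1. -26.   0. -63.  71.] t 17.3333 gw 1.003 tcp [ 0.4156 -0.0421  0.249 ]
```

>>> arm_command(deltas=[[0,0,0,1,3.5,0.8,-1],[0,0,0,2,7,1.6,-1],[0,0,0,3,10.5,2.4,-1],[0,0,0,4,13.6,2.9,-1],[0,0,0,4,13.6,2.9,-1],[0,0,0,4,13.6,2.9,-1],[0,0,0,4,13.6,2.9,-1]])

```text
time_s: 17.92
tcp_pos: [0.4499, -0.1778, 0.2198]
ee_rot: [[0.999, -0.047, 0.0], [-0.047, -0.999, 0.0], [0.0, -0.0, -1.0]]
wrist_force: [1.2, -1.1, -0.4]
gripper_width: 1.003
gripper_force: 0.0
```

```bash
python3 -c "
from bar import *
np.set_printoptions(precision=4,suppress=True,linewidth=250)
snap('wrist','w13')
c,r,b,st=bar('w13',(.526,-.179,.0945),60,45); print(proj(c,(.526,-.179,.0945)),r,st)
for q in b: print(q,atz(c,*q,.0945))
plan((.526,-.179,.098),-2)
g=cv2.cvtColor(cv2.imread('pics/w13.png'),cv2.COLOR_BGR2GRAY); u,v=proj(c,(.526,-.179,.0945)).astype(int); 
print(u,v); print(g[max(v-60,0):v+60:3,u-36:u+40:3])
"
```

```text
[321.81   116.2271] ((323.2627258300781, 114.9334487915039), (58.15132522583008, 12.406399726867676), 88.31531524658203) [317  86  14  59 650]
[316.2074  86.0527] [ 0.5518 -0.1753  0.0945]
[328.6085  85.688 ] [ 0.5516 -0.1862  0.0945]
[330.3181 143.8142] [ 0.5012 -0.1856  0.0945]
[317.917  144.1789] [ 0.5014 -0.1743  0.0945]
[-0.0002 -0.0015 -0.0106] [ 7.57 -0.18 12.24] rows 3.4519688977224163 F [0.6 0.4 0.6] q [ -2.   9. -21.  -0. -60.  90.] t 17.9667 gw 1.0 tcp [ 0.4501 -0.1774  0.2203]
321 116
[[105  49 127 ...  94  71 179]
 [114  46 126 ...  94  81 179]
 [111  45 127 ...  95  88 149]
 ...
 [233 234 234 ... 235 235 235]
 [254 254 254 ... 235 234 235]
 [239 238 238 ... 236 235 235]]
```

>>> arm_command(deltas=[[0,0,-0.01,2.5,-0.1,3,-1],[0,0,-0.02,5,-0.1,6,-1],[0,0,-0.025,7.5,-0.1,8,-1],[0,0,-0.025,7.6,-0.1,9,-1],[0,0,-0.025,7.6,-0.1,9,-1],[0,0,-0.025,7.6,-0.1,9,-1],[0,0,-0.025,7.6,-0.1,9,-1]])

```text
time_s: 18.55
tcp_pos: [0.5267, -0.1797, 0.1324]
ee_rot: [[1.0, -0.019, 0.005], [-0.019, -1.0, -0.0], [0.005, 0.0, -1.0]]
wrist_force: [0.6, 0.1, 0.1]
gripper_width: 0.999
gripper_force: 0.0
```

```bash
python3 -c "
from h import *
plan((.5265,-.180,.0975),-1)
"
```

```text
[ 0.0004 -0.0047 -0.002 ] [-0.04  0.03  3.49] rows 0.8377525749536987 F [0.6 0.1 0.1] q [ -2.  21. -18.   0. -50.  91.] t 18.55 gw 0.999 tcp [ 0.5267 -0.1797  0.1324]
```

>>> arm_command(deltas=[[0,0,0,0,0,1.5,-1],[0,0,0,0,0,2.8,-1],[0,0,0,0,0,3.4,-1],[0,0,0,0,0,3.5,-0.5],[0,0,0,0,0,3.5,0],[0,0,0,0,0,3.5,0.3],[0,0,0,0,0,3.5,0.5],[0,0,0,0,0,3.5,0.6]])

```text
time_s: 19.22
tcp_pos: [0.5273, -0.1804, 0.0969]
ee_rot: [[1.0, -0.021, 0.004], [-0.021, -1.0, -0.0], [0.004, 0.0, -1.0]]
wrist_force: [-0.7, -0.2, 0.8]
gripper_width: 0.708
gripper_force: 0.0
```

>>> arm_command(deltas=[[0,0,0,0,0,0,0.7],[0,0,0,0,0,0,1],[0,0,0,0,0,0,1],[0,0,0,0,0,0,1],[0,0,0,0,0,0,1],[0,0,0,0,0,0,1],[0,0,0,0,0,0,1],[0,0,0,0,0,0,1]])

```text
time_s: 19.88
tcp_pos: [0.5269, -0.1814, 0.0961]
ee_rot: [[1.0, -0.02, 0.003], [-0.02, -1.0, -0.002], [0.003, 0.002, -1.0]]
wrist_force: [1.1, -4.4, -0.8]
gripper_width: 0.135
gripper_force: 30.0
```

```bash
python3 -c "
from h import *
plan((.5265,-.180,.0975),-1);print(sense()['gripper_force'])
"
```

```text
[ 0.0019 -0.0027 -0.0026] [-0.04 -0.14 -0.14] rows 0.0485096089586614 F [ 1.1 -4.4 -0.8] q [ -2.  24. -20.   0. -46.  91.] t 19.8833 gw 0.135 tcp [ 0.5269 -0.1814  0.0961]
29.99624937772751
```

>>> arm_command(deltas=[[0,0,0.1,0,0.1,0,1],[0,0,0.2,0,0.1,0,1],[0,0,0.3,0,0.1,0,1],[0,0,0.4,0,0.1,0,1],[0,0,0.5,0,0.1,0,1],[0,0,0.6,0,0.1,0,1],[0,0,0.7,0,0.1,0,1],[0,0,0.8,0,0.1,0,1]])

```text
time_s: 20.55
tcp_pos: [0.5267, -0.1819, 0.0961]
ee_rot: [[0.678, -0.735, 0.002], [-0.735, -0.678, -0.001], [0.002, -0.001, -1.0]]
wrist_force: [-0.8, -3.3, -1.7]
gripper_width: 0.133
gripper_force: 30.0
```

```bash
python3 -c "
from h import *
plan((.5268,-.181,.0965),-1.1-69.9);print(sense()['moment'])
"
```

```text
[-0.0016 -0.0021  0.4138] [-0.06 -0.07 -0.04] rows 3.311230032640377 F [-0.8 -3.3 -1.7] q [ -2.  24. -20.   0. -46.  45.] t 20.55 gw 0.133 tcp [ 0.5267 -0.1819  0.0961]
[-0.85301002  0.12955172  0.09032343]
```

>>> arm_command(deltas=[[0,0,0.1,0,0,0,1],[0,0,0.2,0,0,0,1],[0,0,0.3,0,0,0,1],[0,0,0.39,0,0,0,1],[0,0,0.42,0,0,0,1],[0,0,0.42,0,0,0,1],[0,0,0.42,0,0,0,1],[0,0,0.42,0,0,0,1]])

```text
time_s: 21.22
tcp_pos: [0.5264, -0.182, 0.0961]
ee_rot: [[0.325, -0.946, 0.002], [-0.946, -0.325, -0.001], [0.002, -0.001, -1.0]]
wrist_force: [-2.0, -5.0, -0.2]
gripper_width: 0.134
gripper_force: 30.0
```

```bash
python3 -c "
from h import *
plan((.5268,-.181,.0965),-1.1-69.9);s=sense();print(s['moment'],s['gripper_force'])
snap('wrist','w14');snap('scene','s14');snap('top','t14')
# bystanders unchanged?
a,b=[cv2.imread(f'pics/{n}.png') for n in ('top0','t14')]
for n,(u,v) in dict(garlic=(220,199),lemon=(197,169),tealight=(296,247),tin=(173,235),match=(446,189),sard=(408,168)).items(): print(n,cv2.absdiff(a,b)[v-9:v+9,u-9:u+9].mean())
"
```

```text
[-0.0015 -0.0016 -0.0006] [-0.08 -0.07 -0.04] rows 0.027838415205697256 F [-2.  -5.  -0.2] q [ -2.  24. -20.   0. -46.  21.] t 21.2167 gw 0.134 tcp [ 0.5264 -0.182   0.0961]
[-1.5795981   0.3495351   0.05171925] 29.99497354030609
garlic 5.270576131687243
lemon 6.302469135802469
tealight 100.26851851851852
tin 6.6419753086419755
match 5.75
sard 24.621399176954732
```

```bash
python3 -c "
from h import *
np.set_printoptions(linewidth=250)
c=load('w14'); s=sense(); R=np.array(s['ee_rot']); t=np.array(s['tcp_pos']); t[2]=.0945
for x in (.010,.018,.026,.029): print(x,proj(c,t+R[:,0]*x),[proj(c,t+R[:,0]*x+R[:,1]*y)[0].round(1) for y in (-.006,.006)])
u,v=proj(c,t+R[:,0]*.026).astype(int); g=cv2.cvtColor(cv2.imread('pics/w14.png'),cv2.COLOR_BGR2GRAY)
print(u,v);print(g[v-14:v+30:2,u-44:u+45:4])
T=load('t14'); p=atz(load('top0'),296,247,.015); 
for n in ('scene0','s14'):
    q=proj(load(n),p).astype(int); print(n,cv2.imread(f'pics/{n}.png')[q[1]-6:q[1]+7:4,q[0]-6:q[0]+7:4].mean(2).round().tolist())
"
```

```text
0.01 [325.38792088 237.19653356] [np.float64(314.2), np.float64(336.6)]
0.018 [325.43179751 223.15140004] [np.float64(314.1), np.float64(336.8)]
0.026 [325.47647115 208.70284745] [np.float64(314.0), np.float64(337.0)]
0.029 [325.49342653 203.17902617] [np.float64(313.9), np.float64(337.0)]
325 208
[[238 241 208 241 241 240 201 210 243 197 244 235 242 241 239 239 239 238 237 238 237 238 235]
 [194 207 188 198 236 189 191 186 137  74  84  77  88 115 241 241 239 238 238 238 238 235 189]
 [189 190 190 189 190 192 177  71  87  89  88  85 126 129  98 145 241 238 238 238 238 189 189]
 [189 192 191 191 194 177  77  88  88  91  89  87  94 127 126 123 123 239 238 238 233 189 188]
 [189 191 190 192 178  76  90  87  88  21  20  19  18 121 125 125 120 138 240 239 200 190 190]
 [191 190 191 185  80  87  88  87  79  11   4  11   8  41 121 125 120 117 163 197 189 190 188]
 [191 192 193  77  88  86  88  88  58   8  13  12  11  17  87 116  86  89  85 191 188 191 192]
 [191 192 194  87  87  85  87  87  42  14   7   9  13  19  89  85  84  86  90 160 189 191 189]
 [192 192 103  84  87  86  85  89  29  14
[... 816 characters left out ...]
 23  25  22  87  80  11  10  15  11  17  14  16  16  12  13  16  11  52  85  26  38  37  72]
 [ 19  21  21  86  79  12  10  14   9  17  18  17  14  13  17  12   6  36  84  20  18  17  18]
 [ 19  18  20  86  43   7  14  13  14  17  15  16  15  10  18  12   8  21  87  17  19  20  18]
 [ 18  21  21  85  17  12  15  15  16  15  16  16  14  14  12  17   7   8  86  16  20  16  15]
 [ 21  18  20  87  11  11  18  18   9  16  15  16  14  14  12  15   3   8  86  16  24  18  20]]
scene0 [[83.0, 83.0, 89.0, 84.0], [79.0, 155.0, 129.0, 81.0], [65.0, 139.0, 143.0, 90.0], [85.0, 80.0, 77.0, 91.0]]
s14 [[40.0, 43.0, 43.0, 40.0], [40.0, 71.0, 78.0, 51.0], [67.0, 143.0, 111.0, 54.0], [84.0, 82.0, 74.0, 54.0]]
```

```bash
python3 -c "
from station import finish_job
print(finish_job())"
```

```text
the job is handed in; nothing more can be done
None
```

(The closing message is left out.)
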